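Index the photo turntable one hole toward the lamp

TASK

The sherd on the little photo turntable needs its next view: hook a fingertip through the red pull ring, lift the spring index pin out of its hole, swing the arm one hole toward the lantern lamp and let the pin drop fully home in that hole, then move clear. Only hook and push the ring, do not pinch it; the sherd stays lying on the middle of the turntable, untouched, and everything else on the table stays where it is.

Things in the scene. Friction and masses are not known exactly. Their poses are not given: they have to be found in the camera images.
- index_stand: Fixed dark steel photo turntable stand. Origin: on the table top, under the vertical pivot of the swing arm. -x points along the arm's middle position, roughly to the robot; +y is left seen from the robot. Its aluminium index plate (60 x 224 mm, long side along y, centred 150 mm out on -x, top 22 mm high) has five holes 15 degrees (42 mm) apart on a 160 mm radius, the middle one on -x.
- swing_arm (a joint): Angle of the swing arm, rad: 0 = pin in the middle hole (the start), + = outer end swung to the stand's +y (left seen from the robot), +/-0.262 the next hole on either side, +/-0.524 the end holes. Light friction, about 1 N at the ring; it stays where it is left once the pin is out, and the pin in a hole locks it (1 mm play).
- index_pin (a joint): Lift of the spring index pin, m: 0 = fully home in a hole, 0.024 = fully up. The 12 mm round-nosed pin reaches 12 mm into a 16 mm hole, so it is clear of the plate above 0.012 (about 0.018 is good for swinging). Its spring pulls down with 3.5 N at 0 and 7 N fully up: let go over a hole it drops home, between holes it rides on the plate.
- ring_centre (a point): Centre of the red pull ring on the pin, 146 mm from the pivot axis, 88 mm above the table when home; moves with pin and arm. 6 mm round bar, 50 mm clear inside, 62 mm outside. It faces outward and leans back, plane 30 degrees from upright with the top toward the pivot: a finger pointing inward and 30 to 60 degrees down enters it. Axes: x inward to the pivot, z up.
- ring_top (a point): Middle of the ring's bar at its top, 28 mm from ring_centre (112 mm above the table when the pin is home): lift here, with the finger under it. Axes as ring_centre.
- sherd: Loose orange-brown pot handle sherd, 53 x 94 x 31 mm, lying on the turntable. Origin: centre of its underside.
- lamp: Loose small round battery lantern, 64 mm across, 104 mm tall: black foot and cap, cream diffuser. Origin: centre of its underside. It stands to the left or to the right of the stand (sign of its y in the index_stand frame); swing the arm's outer end to that side.
- ink_bottle: Loose squat green glazed bottle, 75 mm across, 70 mm tall, standing on the other side of the stand. Origin: centre of its underside.
- tile_sherd: Loose yellow and brown tile fragment, 80 x 72 x 28 mm, a bystander. Origin: centre of its underside.
- red_sherd: Loose dark red pottery fragment, 57 x 123 x 20 mm, a bystander. Origin: centre of its underside.
- turntable (a point): Centre of the turntable's rubber top, on the pivot axis, 50 mm above the table. The aluminium turntable, 132 mm across, turns with the blue swing arm (26 mm wide, top 37 mm above the table), which runs out to a steel pin barrel (28 mm across, top 56 mm above the table) at 160 mm radius. Axes: x inward along the arm, z up.

How it is judged:
On the way, in this order (a step that is already met when the one before it is completed fails the run):
1. the index pin is lifted out of the middle hole by the ring (value of joint index_pin above 0.0115 m and value of joint swing_arm between -0.07 and 0.07 rad and contact force between the fingers and index_pin above 0.5 N), for 0.05 s.
2. the arm is swung toward the lamp (((y of lamp in the frame of index_stand above 0 m and value of joint swing_arm above 0.12 rad) or (not (y of lamp in the frame of index_stand above 0 m) and value of joint swing_arm below -0.12 rad))), for 0.05 s.
At the end, for the whole second after the job is handed in: The arm stands in the hole next to the middle one on the lamp's side (within 2 degrees of it), the pin is home (less than 3 mm up), all at rest, and the sherd lies on the turntable with its centre within 30 mm of the pivot (((y of lamp in the frame of index_stand above 0 m and value of joint swing_arm between 0.2268 and 0.2968 rad) or (not (y of lamp in the frame of index_stand above 0 m) and value of joint swing_arm between -0.2968 and -0.2268 rad)) and value of joint index_pin below 0.003 m and velocity of joint swing_arm between -0.05 and 0.05 rad/s and horizontal distance between sherd and index_stand below 0.03 m and height (world z) of sherd between 0.042 and 0.06 m and linear speed of sherd below 0.02 m/s); the robot touches nothing.
It fails at once if the arm is swung almost to the second hole on the lamp's side, or more than half a hole away from the lamp ((y of lamp in the frame of index_stand above 0 m and (value of joint swing_arm above 0.46 rad or value of joint swing_arm below -0.16 rad)) or (not (y of lamp in the frame of index_stand above 0 m) and (value of joint swing_arm above 0.16 rad or value of joint swing_arm below -0.46 rad))).
It fails at once if the ring is pinched or forced (more than 35 N from the fingers) (contact force between the fingers and index_pin above 35 N).
It fails at once if the sherd is touched, lifted or shifted off the middle (contact force between any of the fingers, the arm and sherd above 0.5 N or height (world z) of sherd above 0.065 m or horizontal distance between sherd and index_stand above 0.03 m).
It fails at once if the lamp, the bottle or another loose thing is moved by more than 15 mm (distance of any of lamp, ink_bottle, tile_sherd, red_sherd from where it was at the start of the episode above 0.015 m).
It also fails if it takes over 35 s, if anything falls off the work surface, if the arm or the gripper's body presses on something with over 40 N, if the wrist force passes 120 N, or if a joint passes its speed limit or range.

ROBOT

A 6-joint arm with a two-finger parallel gripper is mounted at the origin on the work surface; the furniture and walls round the work are solid. World frame = base frame: x ahead of the robot, y to its left, z up, the work surface at z = 0. Lengths are in m, angles in rad, forces in N, time in s.
With the tool pointing down it reaches from about 0.275 to 0.975 m from the base axis. Payload 8.4 kg.
Tool frame: the origin (TCP) lies midway between the tips of the shut fingers; the grasp point (between the pads) lies 19 mm behind it; z points along the fingers, y is the line along which they close (so a half turn about z gives the same grasp; the last joint's range is limited). The gripper opens to 92 mm and grips with 3 to 60 N. Pads are 20 mm wide; open, the fingers measure 128 mm over their backs; the gripper's body (75 mm by 189 mm) begins 69 mm behind the grasp point.
Start: joints at [-1.346, 0.353, 1.633, -0, 1.155, -0.002], TCP at [0.141, -0.609, 0.215] pointing down, gripper open.
Joint ranges: [-2.63, 2.63], [-0.92, 2.1], [0.06, 2.66], [-1.3, 4.44], [0, 2.69], [-3.02, 3.02]. Speed limits (rad/s): [2.22, 2.22, 2.79, 3.14, 3.14, 3.14].

INTERFACE

Orientations are given as a unit quaternion [w, x, y, z].
In Python, from rig import get_obs, capture, camera_model, ticket, boxes_of, masks_of, mark_of gives the robot as it stands.
- The arm moves only by the tool step_arm, never from a script. Its argument "targets" is a list of rows, each an object with "dp": the shift along the tool's x, y, z in cm, a list of three; "dr": the turn, a rotation vector about the tool's x, y, z in degrees, a list of three; "gripper": the closure, from 0 (fully open) to 1 (shut). A call has exactly 5 rows; each row shifts and turns the commanded pose from where the row before left it, along the tool's axes as they then stand; what a row does not reach is not made up. A row lasts 1/12 s, in which the tool goes at most 41.7 mm and 7.16 degrees, less where a joint would pass 70% of its speed; a pose out of reach is approached as far as the arm can. A call is refused whole if a number of a shift passes 4.17 or a number of a turn 7.16, either way. A call with a gripper value outside its range is refused whole. The fingers move at their own pace and stop on an object; "grip_force" is the grip in N (left out, the last holds). Time passes only in rows, so rows that do not move let the fingers close, or fill a call up. It gives the time, the measured TCP pose, the force, the opening and the grip force at its end, in the units of the state.
- get_obs(): the state, without advancing time (a new reading comes with each control period).
- capture(name): name is "side" or "top" or "wrist"; returns (picture, depth): 400x640x3 uint8, red, green, blue; 400x640 float32, m along the optical axis (not along the pixel's ray), 0 where there is no reading.
- camera_model(name): a dict with "fx", "fy", "cx", "cy" (pixels), "xyz" and "rotation" of the camera in the world. Camera axes: x right, y down, z forward; pixel columns grow to the right and rows downward; lengths in m; the calibration is good to about 2 mm. A picture is of the moment at which its call begins: read the wrist's pose just before it. camera_model takes no time and is no camera call; for the wrist camera it gives the pose at the moment of the call.
- ticket.job_done(): hands the job in; it is judged then, once.
Trained networks look in the newest picture that a camera, given by its name, has taken for a name from the list of things; names that differ only in an ending like _2 or _b are one class to them, and where a whole thing is asked for, a point or a joint stands for the part that bears it (a point fixed in the world has none). Each returns a list of dicts, best first, with "confidence" (0 to 1); they miss things now and then, are a little off and sometimes report something else, mostly with a low value. They report only what shows in the picture. A call takes as long as a camera call.
- boxes_of(camera, target): "rect" ([left, top, right, bottom] in pixels, round what is visible of it).
- masks_of(camera, target): "region" (400x640 bool, what is visible of it) and "rect" ([left, top, right, bottom] in pixels, round what is visible of it).
- mark_of(camera, target): "at" ([row, column] in pixels: a listed point, or the origin of a listed thing).
The state is a dict: "t": time; "q": joint angles; "joint_vel": joint speeds; "joint_efforts": joint torques, N m; "ee_pos": TCP position; "eef_rot": TCP orientation; "contact_force": force on the tool from outside, world axes, zero at the start; "moment": the same for the moment, N m; "finger_gap": finger opening in m; "grip_force": force on a finger pad.
Only numpy, scipy, OpenCV 4.12 (cv2) and the standard library are available. Lean on these libraries where they do the work, as an engineer would, in place of code of your own. Each camera call takes 0.05 s, during which the arm holds its last target. There are 200 camera calls.

## Working session

There is one attempt and no reset: what is moved stays moved. The work goes in short steps, Python scripts to look and compute and a tool call to move; the robot and the scene stay as the last step left them, time stands still between calls to the robot, and variables do not carry over. Pictures are saved under pics/ and viewed, at most 10 in all, crops included, and the job is handed in when it is done.

Besides the shell and the picture viewer there is one more tool, called in YAML: its name, and indented under it one key for each argument. step_arm: Moves the arm, as the interface text tells. Its arguments: {"type":"object","properties":{"targets":{"type":"array","items":{"type":"object","properties":{"dp":{"type":"array","items":{"type":"number"}},"dr":{"type":"array","items":{"type":"number"}},"gripper":{"type":"number"}}}},"grip_force":{"type":"number"}},"required":["targets"]}

```bash
mkdir -p pics
cat > h.py <<'E'
import numpy as np, cv2
from rig import *
def world(cam,px,d,m=None):
    m=m or camera_model(cam); R=np.array(m["rotation"]); 
    if R.ndim==1:
        from scipy.spatial.transform import Rotation as Q; R=Q.from_quat(R[[1,2,3,0]]).as_matrix()
    r,c=px; v=np.array([(c-m["cx"])/m["fx"],(r-m["cy"])/m["fy"],1])*d
    return np.array(m["xyz"])+R@v
E
python3 - <<'E'
from h import *
for c in ("side","top"):
    im,d=capture(c); cv2.imwrite(f"pics/{c}.png",im[:,:,::-1]); np.save(f"{c}_d.npy",d)
    print(c,camera_model(c))
    for n in ("index_stand","lamp","ink_bottle","sherd","tile_sherd","red_sherd","ring_centre","ring_top","turntable"):
        r=mark_of(c,n)
        for x in r[:1]:
            p=x["at"]; dd=d[int(p[0]),int(p[1])]; print(n,np.round(p),round(x["confidence"],2),np.round(world(c,p,dd),3))
print(get_obs())
E
```

```text
side {'fx': 393.12967788246164, 'fy': 393.12967788246164, 'cx': 315.6530269930461, 'cy': 203.33018889387137, 'xyz': array([-0.02931816,  0.95940099,  0.72829098]), 'rotation': array([ 0.13703756, -0.26221145,  0.82848279, -0.47548094])}
index_stand [244. 246.] 0.75 [0.643 0.308 0.045]
lamp [290. 205.] 0.93 [0.598 0.505 0.038]
ink_bottle [201. 381.] 0.7 [ 0.45  -0.179  0.024]
sherd [230. 247.] 0.79 [0.658 0.286 0.072]
tile_sherd [220. 357.] 0.64 [ 0.462 -0.027  0.017]
red_sherd [206. 410.] 0.73 [ 0.358 -0.23   0.013]
ring_centre [230. 286.] 0.44 [ 0.637  0.131 -0.004]
ring_top [223. 285.] 0.39 [0.558 0.232 0.109]
turntable [234. 242.] 0.73 [0.683 0.283 0.048]
top {'fx': 376.7262914954416, 'fy': 376.7262914954416, 'cx': 319.6587149958119, 'cy': 201.18392032175214, 'xyz': array([0.32827418, 0.09788312, 1.28786942]), 'rotation': array([ 0.05720425, -0.69810246,  0.71091004, -0.06314701])}
index_stand [161. 264.] 0.95 [0.677 0.268 0.077]
lamp [183. 203.] 0.93 [0.6   0.462 0.098]
ink_bottle [191. 276.] 0.49 [0.581 0.231 0.038]
sherd [160. 263.] 0.68 [0.68  0.273 0.075]
tile_sherd [224. 362
[... 245 characters left out ...]
[-1.34640842e+00,  3.52968852e-01,  1.63342367e+00,  1.00879701e-05,
        1.15520506e+00, -2.43901669e-03]), 'joint_vel': array([ 8.79641037e-04,  1.41266581e-03, -1.94626026e-05,  1.90784852e-03,
       -4.71107723e-04,  7.67447428e-04]), 'joint_efforts': array([ 6.47054985e-04, -5.93769693e+01, -3.34574604e+01,  6.97439723e-02,
        1.55794574e-02, -5.45384964e-06]), 'ee_pos': array([ 0.14053117, -0.60898392,  0.21459229]), 'eef_rot': array([-2.96278470e-06,  9.93575814e-01,  1.13168464e-01,  4.31303679e-06]), 'contact_force': array([-0.42310152,  0.6672343 , -0.27706842]), 'moment': array([-0.04495782, -0.01827578, -0.02511999]), 'grip_force': 0.0, 'finger_gap': 0.09217590209744697}
```

Run:
```python
import cv2,numpy as np
a=cv2.imread("pics/side.png")[130:370,150:470]; b=cv2.imread("pics/top.png")[90:290,180:450]
a=cv2.resize(a,(800,600)); b=cv2.resize(b,(800,593))
cv2.imwrite("pics/a.png",a);cv2.imwrite("pics/b.png",b)
```

```text
(no output)
```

View pics/a.png

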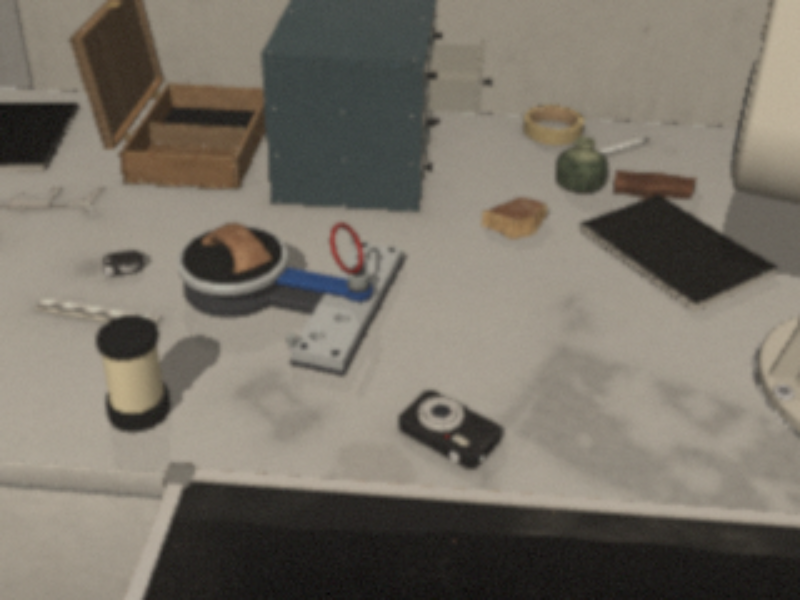

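View pics/b.png

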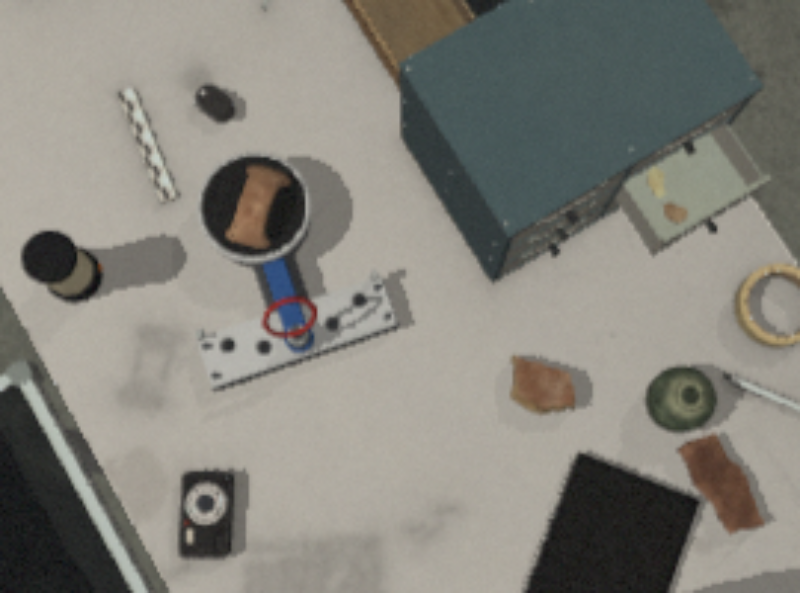

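The lamp is at the left (side px ~205,290; top ~203,183), so the swing is +y. The ring is upright at side (288,228) and top (278,196). Next I'll measure precisely.

```bash
cat > m.py <<'E'
from h import *
from scipy.spatial.transform import Rotation as Q
rays={}
def ray(c,px):
    o=np.array(camera_model(c)["xyz"]); v=world(c,px,1.)-o; return o,v/np.linalg.norm(v)
def tri(a,b):
    (o1,d1),(o2,d2)=a,b; A=np.array([d1,-d2]).T; s=np.linalg.lstsq(A,o2-o1,rcond=None)[0]
    p,q=o1+s[0]*d1,o2+s[1]*d2; return (p+q)/2,np.linalg.norm(p-q)
win={"side":(215,245,270,305),"top":(180,210,260,295)}
for c in win:
    im=cv2.imread(f"pics/{c}.png"); r0,r1,c0,c1=win[c]; h=cv2.cvtColor(im,cv2.COLOR_BGR2HSV)
    m=((h[...,0]<8)|(h[...,0]>172))&(h[...,1]>110); M=np.zeros_like(m); M[r0:r1,c0:c1]=m[r0:r1,c0:c1]
    ys,xs=np.nonzero(M); e=cv2.fitEllipse(np.c_[xs,ys].astype(np.float32)); 
    print(c,len(xs),e,xs.min(),xs.max(),ys.min(),ys.max()); rays[c]=ray(c,(e[0][1],e[0][0]))
    P=[]
print("ring centre",tri(rays["side"],rays["top"]))
# turntable: ellipse centre of rubber/rim in both views via network mask
for c in win:
    d=np.load(f"{c}_d.npy"); im,_=capture(c)
    for n in ("turntable","index_stand","swing_arm","index_pin"):
        for r in masks_of(c,n)[:1]:
            print(c,n,r["rect"],round(r["confidence"],2)); np.save(f"{c}_{n}.npy",r["region"])
# point cloud of top
d=np.load("top_d.npy"); rr,cc=np.mgrid[:400,:640]; m=camera_model("top")
R=Q.from_quat(m["rotation"][[1,2,3,0]]).as_matrix()
V=np.stack([(cc-m["cx"])/m["fx"]*d,(rr-m["cy"])/m["fy"]*d,d],-1)@R.T+m["xyz"]; np.save("top_xyz.npy",V)
im=cv2.imread("pics/top.png").astype(int)
# plate: z ~0.022 near ring, light
Z=V[...,2]; w=np.zeros_like(Z,bool); w[190:225,242:320]=1
pl=w&(Z>.012)&(Z<.032)&(im.min(-1)>110); p=V[pl][:,:2]; 
print("plate n",pl.sum(),cv2.minAreaRect(p.astype(np.float32)*1000))
w=np.zeros_like(Z,bool); w[138:182,242:290]=1
tt=w&(Z>.035)&(Z<.1); p=V[tt][:,:2]; print("tt",cv2.minEnclosingCircle(p.astype(np.float32)*1000),np.median(Z[tt]))
cab=(Z>.12)&(V[...,0]>.2)&(V[...,1]>-.5)&(V[...,1]<.45); p=V[cab]; 
print("high",p.min(0),p.max(0)); 
for y in (-.2,-.1,0,.05,.1,.15): 
    q=p[abs(p[:,1]-y)<.02]; print(y,q[:,0].min() if len(q) else None, q[:,2].max() if len(q) else None)
E
python3 m.py
```

```text
side 62 ((288.2224426269531, 228.97659301757812), (10.317610740661621, 19.28289222717285), 160.18894958496094) 282 294 220 238
top 63 ((277.3588562011719, 196.51202392578125), (11.838226318359375, 17.029491424560547), 75.17578887939453) 269 286 190 203
ring centre (array([0.55320244, 0.22285243, 0.08461221]), np.float64(0.00039220930294839486))
side turntable [222.4, 223.5, 297.4, 251.5] 0.93
side index_stand [221.2, 219.0, 313.7, 281.4] 0.68
side swing_arm [222.7, 218.4, 298.3, 249.8] 0.66
side index_pin [341.0, 208.8, 370.2, 227.6] 0.18
top turntable [245.5, 140.5, 290.7, 206.7] 0.91
top index_stand [246.9, 140.3, 313.9, 217.6] 0.87
top swing_arm [245.7, 142.6, 286.2, 208.9] 0.63
plate n 803 ((554.052734375, 223.9757080078125), (75.19573974609375, 223.80970764160156), 18.235023498535156)
tt ((682.382080078125, 264.6861572265625), 75.17005157470703) 0.05019883909628653
high [ 0.20001849 -0.2934135   0.12001973] [1.1445184  0.20372446 1.28786942]
-0.2 0.2001479802784251 0.885449537125192
-0.1 0.2000199942915553 0.88070208865145
0 0.20003536355008525 0.5722683063470695
0.05 0.6639018099982883 0.23476933072980155
0.1 0.32827417766814726 1.2878694182160875
0.15 1.0224424172633593 0.22625817796941905
```

step_arm:
  targets:
    - {"dp": [3.2,-2.34,-0.3],"dr": [0,0,0],"gripper": 1}
    - {"dp": [3.2,-2.34,-0.3],"dr": [0,0,0],"gripper": 1}
    - {"dp": [3.2,-2.34,-0.3],"dr": [0,0,0],"gripper": 1}
    - {"dp": [3.2,-2.34,-0.3],"dr": [0,0,0],"gripper": 1}
    - {"dp": [3.2,-2.34,-0.3],"dr": [0,0,0],"gripper": 1}
  grip_force: 10

```text
t: 1.92
ee_pos: [0.2709, -0.4576, 0.2298]
eef_rot: [0.0, 0.994, 0.113, 0.0]
contact_force: [-0.6, -0.1, -0.1]
finger_gap: 0.0603
grip_force: 0.0
```

step_arm:
  targets:
    - {"dp": [3.2,-2.34,-0.3],"dr": [0,0,0],"gripper": 1}
    - {"dp": [3.2,-2.34,-0.3],"dr": [0,0,0],"gripper": 1}
    - {"dp": [3.2,-2.34,-0.3],"dr": [0,0,0],"gripper": 1}
    - {"dp": [3.2,-2.34,-0.3],"dr": [0,0,0],"gripper": 1}
    - {"dp": [3.2,-2.34,-0.3],"dr": [0,0,0],"gripper": 1}

```text
t: 2.33
ee_pos: [0.4007, -0.3074, 0.245]
eef_rot: [0.0, 0.994, 0.113, 0.0]
contact_force: [0.8, -0.1, 1.0]
finger_gap: 0.0274
grip_force: 0.0
```

step_arm:
  targets:
    - {"dp": [2.2,-2.9,-0.3],"dr": [0,0,0],"gripper": 1}
    - {"dp": [2,-3.2,0],"dr": [0,0,0],"gripper": 1}
    - {"dp": [0.9,-3.9,0],"dr": [0,0,0],"gripper": 1}
    - {"dp": [0.9,-3.9,0],"dr": [0,0,0],"gripper": 1}
    - {"dp": [0.9,-3.9,0],"dr": [0,0,0],"gripper": 1}

```text
t: 2.75
ee_pos: [0.4267, -0.1183, 0.2477]
eef_rot: [0.0, 0.994, 0.113, 0.0]
contact_force: [1.7, -0.1, -0.4]
finger_gap: 0.0004
grip_force: 0.0
```

step_arm:
  targets:
    - {"dp": [0.9,-3.9,0],"dr": [0,0,0],"gripper": 1}
    - {"dp": [0.9,-3.9,0],"dr": [0,0,0],"gripper": 1}
    - {"dp": [0.9,-3.9,0],"dr": [0,0,0],"gripper": 1}
    - {"dp": [0.9,-3.9,0],"dr": [0,0,0],"gripper": 1}
    - {"dp": [0.9,-3.9,0],"dr": [0,0,0],"gripper": 1}

```text
t: 3.17
ee_pos: [0.4266, 0.082, 0.248]
eef_rot: [-0.0, 0.994, 0.113, 0.0]
contact_force: [1.2, 0.8, -0.3]
finger_gap: 0.0005
grip_force: 0.0
```

step_arm:
  targets:
    - {"dp": [0.75,-3.25,0],"dr": [0,0,0],"gripper": 1}
    - {"dp": [0.75,-3.25,0],"dr": [0,0,0],"gripper": 1}
    - {"dp": [0.75,-3.25,0],"dr": [0,0,-5.2],"gripper": 1}
    - {"dp": [0,0,0],"dr": [0,7,0],"gripper": 1}
    - {"dp": [0,0,0],"dr": [0,7,0],"gripper": 1}

```text
t: 3.58
ee_pos: [0.4284, 0.1826, 0.2472]
eef_rot: [-0.02, 0.98, 0.159, 0.122]
contact_force: [-0.2, -0.3, 0.3]
finger_gap: 0.0006
grip_force: 0.0
```

step_arm:
  targets:
    - {"dp": [0,0,0],"dr": [0,7.1,0],"gripper": 1}
    - {"dp": [0,0,0],"dr": [0,7.1,0],"gripper": 1}
    - {"dp": [0,0,0],"dr": [0,7.1,0],"gripper": 1}
    - {"dp": [0,0,0],"dr": [0,7.1,0],"gripper": 1}
    - {"dp": [0,0,0],"dr": [0,7.1,0],"gripper": 1}

```text
t: 4.0
ee_pos: [0.4296, 0.171, 0.2465]
eef_rot: [-0.046, 0.92, 0.141, 0.362]
contact_force: [0.3, -0.8, 0.0]
finger_gap: 0.0007
grip_force: 0.0
```

Run:
```python
from h import *
o=get_obs(); print(o["t"],o["ee_pos"],o["eef_rot"],o["q"])
m=camera_model("wrist"); print(m)
im,d=capture("wrist"); cv2.imwrite("pics/w1.png",im[:,:,::-1]); np.save("w1_d.npy",d)
for n in ("ring_centre","ring_top","turntable"):
    for x in mark_of("wrist",n)[:1]:
        p=x["at"]; print(n,p,x["confidence"],world("wrist",p,d[int(p[0]),int(p[1])],m))
```

```text
4.0 [0.42960456 0.17097201 0.24650678] [-0.04596674  0.92033633  0.14098797  0.36192609] [ 0.48305395 -0.26796834  2.45004788 -0.56233136  0.26202479  2.24309137]
{'fx': 315.1204405230423, 'fy': 315.1204405230423, 'cx': 324.8617317920228, 'cy': 198.30194651239094, 'xyz': array([0.36899689, 0.15593055, 0.4212284 ]), 'rotation': array([-0.18681228,  0.78184314, -0.57577129,  0.14936499])}
ring_top [165.8, 310.1] 0.72 [0.56059794 0.22656181 0.11348144]
turntable [116.7, 308.6] 0.97 [0.66354691 0.2636935  0.07517233]
```

View pics/w1.png

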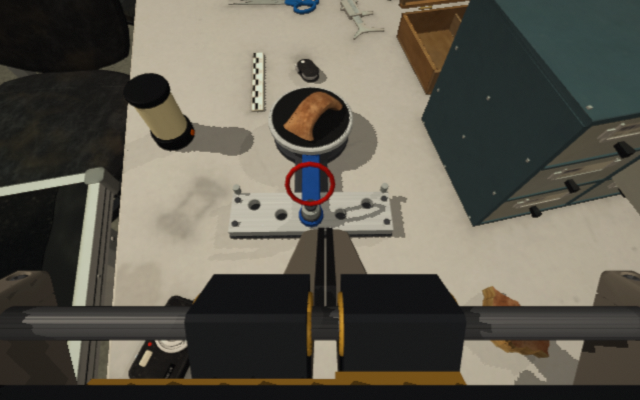

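The ring is centred at about (310,185), the pin barrel at (311,212), and the holes to the left at (281,214) and (254,205). The fingers are shut with narrow tips.

```bash
cat > w.py <<'E'
from h import *
from scipy.spatial.transform import Rotation as Q
from scipy.optimize import least_squares
def redpix(im,win):
    r0,r1,c0,c1=win; h=cv2.cvtColor(im[:,:,::-1].copy(),cv2.COLOR_RGB2HSV) if 0 else cv2.cvtColor(im,cv2.COLOR_BGR2HSV)
    m=((h[...,0]<8)|(h[...,0]>172))&(h[...,1]>110); M=np.zeros_like(m); M[r0:r1,c0:c1]=m[r0:r1,c0:c1]
    ys,xs=np.nonzero(M); return xs,ys
def rot(m): return Q.from_quat(np.array(m["rotation"])[[1,2,3,0]]).as_matrix()
def fit(views,x0,yaw_free=True):
    # ring model circle r=.028, plane normal from yaw, lean 30deg; residual: distance of pixels to projected ring bar
    t=np.linspace(0,2*np.pi,240)
    def res(p):
        out=[]; y=p[3]; u=np.array([np.sin(np.pi/6)*np.cos(y),np.sin(np.pi/6)*np.sin(y),np.cos(np.pi/6)]); s=np.array([-np.sin(y),np.cos(y),0])
        P=p[:3]+.028*(np.cos(t)[:,None]*u+np.sin(t)[:,None]*s)
        for m,xs,ys in views:
            c=(P-np.array(m["xyz"]))@rot(m); q=np.c_[c[:,0]/c[:,2]*m["fx"]+m["cx"],c[:,1]/c[:,2]*m["fy"]+m["cy"]]
            D=np.linalg.norm(np.c_[xs,ys][:,None]-q[None],axis=2)
            out.append(D.min(1)*c[:,2].mean()/m["fx"]); out.append(D.min(0)*c[:,2].mean()/m["fx"]*np.sqrt(len(xs)/240))
        return np.concatenate(out)*1000
    r=least_squares(res,x0,x_scale=[.01,.01,.01,.1],loss="soft_l1"); return r.x,np.sqrt(np.mean(r.fun**2))
def tool(o):
    R=Q.from_quat(o["eef_rot"][[1,2,3,0]]).as_matrix(); return R
E
cat > m2.py <<'E'
from w import *
V={}
for c,f,w in (("side","side",(215,245,270,305)),("top","top",(180,210,260,295)),("wrist","w1",(155,212,280,340))):
    V[c]=(camera_model(c),)+redpix(cv2.imread(f"pics/{f}.png"),w); print(c,len(V[c][1]))
x0=[.553,.223,.086,.318]
for k in (["wrist"],["side","top"],["side","top","wrist"],["side","wrist"]):
    print(k,fit([V[a] for a in k],x0))
o=get_obs(); R=tool(o); print(o["ee_pos"]); print(R, np.degrees(np.arcsin(-R[2,2])),np.degrees(np.arctan2(R[1,2],R[0,2])))
p=fit(list(V.values()),x0)[0][:3]; print("tool-frame ring",R.T@(p-o["ee_pos"]))
E
python3 m2.py
```

```text
side 62
top 63
wrist 639
['wrist'] (array([0.5546291 , 0.22503945, 0.08792143, 0.32759999]), np.float64(1.552976865637321))
['side', 'top'] (array([0.55288699, 0.22250673, 0.08464427, 0.33043477]), np.float64(0.8673131955669521))
['side', 'top', 'wrist'] (array([0.55336475, 0.22440014, 0.08886809, 0.3333364 ]), np.float64(1.5061968898429963))
['side', 'wrist'] (array([0.55383198, 0.22481516, 0.08838218, 0.33395508]), np.float64(1.5093606592139466))
[0.43286197 0.17165933 0.24858078]
[[ 0.70017921  0.29161588  0.65169721]
 [ 0.22711364 -0.95634223  0.18392642]
 [ 0.67688143  0.01922787 -0.73584089]] 47.37831833749786 15.7604884863081
tool-frame ring [-0.01175486 -0.01836867  0.20575488]
```

```bash
cat > plan.py <<'E'
from w import *
RC=np.array([.554,.2245,.0875]); YAW=np.radians(18.6); PIV=RC[:2]+.146*np.array([np.cos(YAW),np.sin(YAW)])
def pose(down,yaw):
    z=np.array([np.cos(down)*np.cos(yaw),np.cos(down)*np.sin(yaw),-np.sin(down)]); y=np.array([np.sin(yaw),-np.cos(yaw),0]); return np.c_[np.cross(y,z),y,z]
def rows(p,R,n):
    o=get_obs(); p0=np.array(o["ee_pos"]); R0=tool(o); rv=Q.from_matrix(R0.T@R).as_rotvec()/n
    print("t",o["t"],"now",p0.round(4),"q",o["q"].round(2),"F",np.round(o["contact_force"],1))
    S=R0
    for i in range(n):
        print((S.T@(p-p0)/n*100).round(2),np.degrees(rv).round(2)); S=S@Q.from_rotvec(rv).as_matrix()
E
python3 - <<'E'
from plan import *
R=pose(np.radians(38),YAW); rows(RC+[0,0,.005]-.05*R[:,2],R,5)
E
```

```text
t 4.2 now [0.4329 0.1717 0.2486] q [ 0.48 -0.26  2.44 -0.55  0.27  2.23] F [ 0.6  0.  -0.8]
[-0.34 -0.33  3.08] [ 0.39  1.88 -0.06]
[-0.44 -0.31  3.07] [ 0.39  1.88 -0.06]
[-0.54 -0.29  3.06] [ 0.39  1.88 -0.06]
[-0.64 -0.27  3.04] [ 0.39  1.88 -0.06]
[-0.74 -0.25  3.02] [ 0.39  1.88 -0.06]
```

step_arm:
  targets:
    - {"dp": [-0.34,-0.33,3.08],"dr": [0.4,1.9,0],"gripper": 1}
    - {"dp": [-0.44,-0.31,3.07],"dr": [0.4,1.9,0],"gripper": 1}
    - {"dp": [-0.54,-0.29,3.06],"dr": [0.4,1.9,0],"gripper": 1}
    - {"dp": [-0.64,-0.27,3.04],"dr": [0.4,1.9,0],"gripper": 1}
    - {"dp": [-0.74,-0.25,3.02],"dr": [0.4,1.9,0],"gripper": 1}

```text
t: 4.62
ee_pos: [0.4738, 0.1907, 0.2239]
eef_rot: [-0.044, 0.915, 0.127, 0.379]
contact_force: [1.2, -0.2, 2.5]
finger_gap: 0.0004
grip_force: 0.0
```

step_arm:
  targets:
    - {"dp": [0,0,0],"dr": [0,0,0],"gripper": 1}
    - {"dp": [0,0,0],"dr": [0,0,0],"gripper": 1}
    - {"dp": [0,0,0],"dr": [0,0,0],"gripper": 1}
    - {"dp": [0,0,0],"dr": [0,0,0],"gripper": 1}
    - {"dp": [0,0,0],"dr": [0,0,0],"gripper": 1}

```text
t: 5.03
ee_pos: [0.4726, 0.1901, 0.2244]
eef_rot: [-0.044, 0.915, 0.127, 0.38]
contact_force: [0.7, -0.3, -1.2]
finger_gap: 0.0008
grip_force: 0.0
```

Run:
```python
from plan import *
o=get_obs(); T=tool(o); print(np.degrees(np.arcsin(-T[2,2])),np.degrees(np.arctan2(T[1,2],T[0,2])))
R=pose(np.radians(38),YAW); rows(RC+[0,0,.005]-.05*R[:,2],R,1)
m=camera_model("wrist"); im,d=capture("wrist"); cv2.imwrite("pics/w2.png",im[:,:,::-1])
c=(RC-m["xyz"])@rot(m); u,v=c[0]/c[2]*m["fx"]+m["cx"],c[1]/c[2]*m["fy"]+m["cy"]; print("pred",u,v)
win=(int(v)-35,int(v)+30,int(u)-40,int(u)+40); xs,ys=redpix(cv2.imread("pics/w2.png"),win); print(len(xs),fit([(m,xs,ys)],list(RC)+[YAW]))
cr=im[int(v)-75:int(v)+75,int(u)-100:int(u)+100,::-1]; cv2.imwrite("pics/w2c.png",cv2.resize(cr,(800,600)))
```

```text
45.020683396868 14.587756219346186
t 5.0333 now [0.4726 0.1901 0.2244] q [ 0.5  -0.11  2.43 -1.29  0.18  3.01] F [ 0.7 -0.3 -1.2]
[-3.72 -1.08 10.56] [ 2.93  7.05 -1.43]
pred 312.48777320515495 214.61711144014876
629 (array([0.55104686, 0.22474592, 0.08789983, 0.3235421 ]), np.float64(2.880527680057817))
```

View pics/w2c.png

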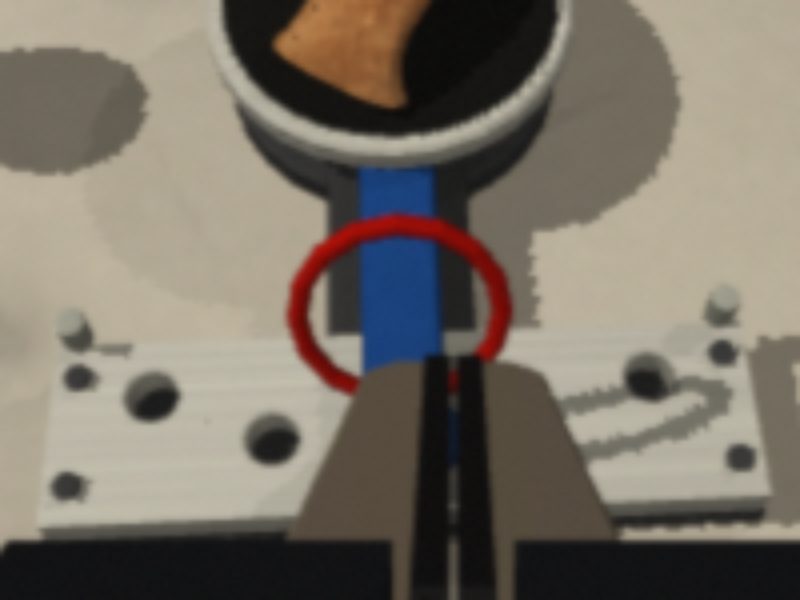

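```bash
cat > kin.py <<'E'
from plan import *
D=[([.353,1.633],[.14053,-.60898,.21459],[0,.993576,.113168,0]),
([-.26797,2.45005],[.42960,.17097,.24651],[-.045967,.920336,.140988,.361926])]
o=get_obs(); D.append((o["q"][1:3],o["ee_pos"],o["eef_rot"]))
def f(p,full=False):
    a,h,L1,L2,d=p; out=[]
    for q,x,e in D:
        z=Q.from_quat(np.array(e)[[1,2,3,0]]).as_matrix()[:,2]; w=np.array(x)-d*z
        s=q[0]+q[1]; out+=[a+L1*np.sin(q[0])+L2*np.sin(s)-np.hypot(*w[:2]), h+L1*np.cos(q[0])+L2*np.cos(s)-w[2]]
    return np.array(out)
r=least_squares(f,[0,.3,.45,.4,.25]); print(r.x.round(4),np.abs(r.fun).max())
a,h,L1,L2,d=r.x
for down in (35,40,45,50,55,60):
  for back in (.1,.05,0,-.025):
    R=pose(np.radians(down),YAW); w=RC+[0,0,.005]-back*R[:,2]-d*R[:,2]
    X,Z=np.hypot(*w[:2])-a,w[2]-h; c=(X*X+Z*Z-L1**2-L2**2)/(2*L1*L2); q3=np.arccos(np.clip(c,-1,1)); q2=np.arctan2(X,Z)-np.arctan2(L2*np.sin(q3),L1+L2*np.cos(q3))
    print(down,back,"q2 %.2f q3 %.2f fore-down %.1f az %.1f"%(q2,q3,np.degrees(q2+q3)-90,np.degrees(np.arctan2(w[1],w[0]))))
E
python3 kin.py
```

```text
[0.0828 0.1684 0.5328 0.39   0.2933] 0.00488759479473222
35 0.1 q2 0.17 q3 2.70 fore-down 74.4 az 26.1
35 0.05 q2 0.32 q3 2.65 fore-down 80.3 az 25.1
35 0 q2 0.45 q3 2.58 fore-down 83.6 az 24.4
35 -0.025 q2 0.51 q3 2.54 fore-down 84.5 az 24.1
40 0.1 q2 0.09 q3 2.61 fore-down 65.1 az 25.6
40 0.05 q2 0.25 q3 2.58 fore-down 72.1 az 24.8
40 0 q2 0.39 q3 2.52 fore-down 77.0 az 24.1
40 -0.025 q2 0.45 q3 2.49 fore-down 78.7 az 23.9
45 0.1 q2 0.06 q3 2.52 fore-down 57.8 az 25.1
45 0.05 q2 0.21 q3 2.50 fore-down 65.4 az 24.4
45 0 q2 0.35 q3 2.46 fore-down 71.2 az 23.9
45 -0.025 q2 0.41 q3 2.44 fore-down 73.5 az 23.7
50 0.1 q2 0.04 q3 2.43 fore-down 51.9 az 24.6
50 0.05 q2 0.19 q3 2.43 fore-down 59.7 az 24.1
50 0 q2 0.32 q3 2.40 fore-down 66.1 az 23.7
50 -0.025 q2 0.39 q3 2.38 fore-down 68.8 az 23.5
55 0.1 q2 0.05 q3 2.35 fore-down 47.2 az 24.2
55 0.05 q2 0.18 q3 2.35 fore-down 54.9 az 23.8
55 0 q2 0.31 q3 2.34 fore-down 61.7 az 23.4
55 -0.025 q2 0.37 q3 2.33 fore-down 64.6 az 23.3
60 0.1 q2 0.07 q3 2.26 fore-down 43.2 az 23.8
60 0.05 q2 0.18 q3 2.27 fore-down 50.9 az 23.5
60 0 q2 0.31 q3 2.27 fore-down 57.8 az 23.2
60 -0.025 q2 0.37 q3 2.27 fore-down 60.9 az 23.1
```

```bash
cat >> kin.py <<'E'
def q45(p,z,s=1):
    w=p-d*z; az=np.arctan2(w[1],w[0]); X,Z=np.hypot(*w[:2])-a,w[2]-h; c=(X*X+Z*Z-L1**2-L2**2)/(2*L1*L2); q3=np.arccos(np.clip(c,-1,1)); q2=np.arctan2(X,Z)-np.arctan2(L2*np.sin(q3),L1+L2*np.cos(q3))
    t=q2+q3; rad=np.array([np.cos(az),np.sin(az),0]); F=np.sin(t)*rad+[0,0,np.cos(t)]; E=np.cos(t)*rad-[0,0,np.sin(t)]; Lt=np.array([-np.sin(az),np.cos(az),0])
    return np.array([az,q2,q3,np.arctan2(z@Lt,z@E),np.arccos(z@F)])
E
cat > plan2.py <<'E'
from kin import *
o=get_obs(); T=tool(o); print("check",q45(o["ee_pos"],T[:,2]).round(2),o["q"].round(2))
cur=(np.degrees(np.arcsin(-T[2,2])),np.degrees(np.arctan2(T[1,2],T[0,2])))
P=lambda dn,back: RC+[0,0,.005]-back*pose(np.radians(dn),YAW)[:,2]
def show(way):
    p0,R0=np.array(o["ee_pos"]),T; dn0,y0=cur
    for p1,dn,y,n in way:
        pa=p0; 
        for i in range(n):
            k=(i+1)/n; p=pa+(p1-pa)*k; R=pose(np.radians(dn0+(dn-dn0)*k),np.radians(y0+(y-y0)*k))
            print((R0.T@(p-p0)*100).round(2),np.degrees(Q.from_matrix(R0.T@R).as_rotvec()).round(1),"q",q45(p,R[:,2]).round(2)); p0,R0=p,R
        dn0,y0=dn,y; print()
E
cat > p3.py <<'E'
from plan2 import *
show([(P(60,.12),60,22,5),(P(58,.11),57,50,5),(P(55,.09),48,50,5),(P(50,.07),45,35,5),(P(45,.06),43,18.6,5)])
E
python3 p3.py | tail -32
```

```text
60 -0.025 q2 0.37 q3 2.27 fore-down 60.9 az 23.1
check [ 0.47 -0.12  2.44 -1.27  0.16] [ 0.5  -0.11  2.43 -1.29  0.18  3.02]
[ 0.   -0.17  0.79] [ 1.1 -3.   0.2] q [ 0.45 -0.1   2.4  -0.8   0.16]
[ 0.04 -0.16  0.79] [ 1.  -3.  -1.1] q [ 0.43 -0.07  2.37 -0.43  0.19]
[ 0.08 -0.14  0.79] [ 0.9 -3.  -1.2] q [ 0.42 -0.04  2.33 -0.21  0.23]
[ 0.13 -0.13  0.78] [ 0.8 -3.  -1.2] q [ 0.4  -0.01  2.29 -0.09  0.29]
[ 0.17 -0.11  0.78] [ 0.8 -3.  -1.3] q [ 0.39  0.02  2.25 -0.02  0.35]

[-0.08  0.    0.2 ] [ 2.8  0.6 -4.8] q [0.36 0.02 2.26 0.19 0.34]
[-0.08  0.01  0.2 ] [ 2.9  0.6 -4.8] q [0.32 0.03 2.27 0.41 0.34]
[-0.08  0.01  0.2 ] [ 2.9  0.6 -4.8] q [0.28 0.04 2.27 0.59 0.37]
[-0.08  0.01  0.2 ] [ 3.   0.6 -4.7] q [0.24 0.05 2.26 0.73 0.42]
[-0.09  0.01  0.2 ] [ 3.   0.6 -4.7] q [0.21 0.07 2.26 0.82 0.48]

[-0.12  0.07  0.39] [-0.   1.8  0. ] q [0.2  0.08 2.28 0.94 0.46]
[-0.13  0.07  0.39] [-0.   1.8 -0. ] q [0.19 0.09 2.3  1.07 0.45]
[-0.14  0.07  0.38] [ 0.   1.8 -0. ] q [0.17 0.1  2.33 1.2  0.44]
[-0.15  0.07  0.38] [0.  1.8 0. ] q [0.16 0.11 2.35 1.34 0.45]
[-0.17  0.07  0.37] [ 0.   1.8 -0. ] q [0.15 0.13 2.37 1.48 0.46]

[-0.18  0.07  0.37] [-2.   0.6  2.2] q [0.17 0.13 2.4  1.61 0.42]
[-0.19  0.06  0.37] [-2.   0.6  2.2] q [0.19 0.13 2.42 1.76 0.39]
[-0.19  0.06  0.38] [-2.1  0.6  2.2] q [0.21 0.14 2.44 1.94 0.37]
[-0.19  0.05  0.37] [-2.1  0.6  2.2] q [0.23 0.15 2.46 2.14 0.35]
[-0.19  0.04  0.37] [-2.1  0.6  2.1] q [0.26 0.15 2.48 2.35 0.35]

[-0.12  0.01  0.19] [-2.3  0.4  2.3] q [0.29 0.16 2.5  2.56 0.34]
[-0.12  0.01  0.19] [-2.3  0.4  2.3] q [0.33 0.16 2.51 2.77 0.35]
[-0.13  0.01  0.19] [-2.4  0.4  2.3] q [0.36 0.17 2.52 2.98 0.36]
[-0.13  0.01  0.19] [-2.4  0.4  2.3] q [ 0.39  0.18  2.53 -3.12  0.38]
[-0.13  0.    0.19] [-2.4  0.4  2.2] q [ 0.43  0.19  2.53 -2.95  0.41]
```

step_arm:
  targets:
    - {"dp": [0,-0.08,0.4],"dr": [0.5,-1.2,0.1],"gripper": 1}
    - {"dp": [0,-0.08,0.4],"dr": [0.5,-1.5,0],"gripper": 1}
    - {"dp": [0,-0.08,0.4],"dr": [0.5,-1.5,-0.5],"gripper": 1}
    - {"dp": [0,-0.08,0.4],"dr": [0.5,-1.5,-0.5],"gripper": 1}
    - {"dp": [0,-0.08,0.4],"dr": [0.5,-1.5,-0.6],"gripper": 1}

```text
t: 5.5
ee_pos: [0.4826, 0.1961, 0.2112]
eef_rot: [-0.05, 0.932, 0.147, 0.328]
contact_force: [-0.1, -1.0, -1.1]
finger_gap: 0.0005
grip_force: 0.0
```

step_arm:
  targets:
    - {"dp": [0.1,-0.1,0.5],"dr": [0.6,-2,-0.8],"gripper": 1}
    - {"dp": [0.1,-0.1,0.5],"dr": [0.6,-2,-0.8],"gripper": 1}
    - {"dp": [0.1,-0.1,0.5],"dr": [0.6,-2,-0.8],"gripper": 1}
    - {"dp": [0.1,-0.1,0.5],"dr": [0.6,-2,-0.8],"gripper": 1}
    - {"dp": [0,0,0],"dr": [0,0,0],"gripper": 1}

```text
t: 5.92
ee_pos: [0.497, 0.205, 0.1981]
eef_rot: [-0.05, 0.947, 0.182, 0.261]
contact_force: [-0.4, -0.8, 1.0]
finger_gap: 0.0005
grip_force: 0.0
```

```bash
sed -i 's/^o=get_obs(); D.append.*/o=get_obs(); D.append(([-.11,2.43],[.4726,.1901,.2244],[-.044,.915,.127,.380]))/' kin.py
cat > p4.py <<'E'
from plan2 import *
print(o["t"],o["ee_pos"],cur)
show([(P(58,.11),57,50,5),(P(55,.09),48,50,5),(P(50,.07),45,35,5),(P(45,.06),43,18.6,5)])
E
python3 p4.py | tail -26
```

```text
check [ 0.4   0.01  2.26 -0.03  0.34] [ 0.39  0.01  2.24 -0.02  0.36  1.6 ]
5.9167 [0.49697039 0.20501538 0.19812359] (np.float64(59.16485416886866), np.float64(21.69317658280111))
[-0.09 -0.    0.23] [ 2.9  0.4 -4.8] q [0.36 0.02 2.27 0.2  0.32]
[-0.09  0.    0.23] [ 3.   0.4 -4.8] q [0.32 0.02 2.27 0.42 0.34]
[-0.1   0.    0.23] [ 3.   0.4 -4.8] q [0.28 0.04 2.27 0.6  0.37]
[-0.1   0.01  0.23] [ 3.   0.4 -4.8] q [0.24 0.05 2.26 0.73 0.42]
[-0.1   0.01  0.23] [ 3.1  0.4 -4.8] q [0.21 0.07 2.25 0.82 0.48]

[-0.12  0.07  0.39] [-0.   1.8  0. ] q [0.19 0.08 2.28 0.93 0.46]
[-0.13  0.07  0.39] [-0.   1.8 -0. ] q [0.18 0.09 2.3  1.06 0.45]
[-0.14  0.07  0.38] [ 0.   1.8 -0. ] q [0.17 0.1  2.32 1.19 0.45]
[-0.15  0.07  0.38] [0.  1.8 0. ] q [0.16 0.11 2.35 1.33 0.45]
[-0.17  0.07  0.37] [ 0.   1.8 -0. ] q [0.15 0.13 2.37 1.47 0.46]

[-0.18  0.07  0.37] [-2.   0.6  2.2] q [0.17 0.13 2.39 1.59 0.42]
[-0.19  0.06  0.37] [-2.   0.6  2.2] q [0.19 0.13 2.42 1.75 0.39]
[-0.19  0.06  0.38] [-2.1  0.6  2.2] q [0.21 0.14 2.44 1.92 0.37]
[-0.19  0.05  0.37] [-2.1  0.6  2.2] q [0.23 0.14 2.46 2.12 0.35]
[-0.19  0.04  0.37] [-2.1  0.6  2.1] q [0.26 0.15 2.48 2.33 0.34]

[-0.12  0.01  0.19] [-2.3  0.4  2.3] q [0.29 0.16 2.49 2.55 0.34]
[-0.12  0.01  0.19] [-2.3  0.4  2.3] q [0.32 0.16 2.51 2.76 0.34]
[-0.13  0.01  0.19] [-2.4  0.4  2.3] q [0.36 0.17 2.52 2.97 0.35]
[-0.13  0.01  0.19] [-2.4  0.4  2.3] q [ 0.39  0.18  2.52 -3.12  0.37]
[-0.13  0.    0.19] [-2.4  0.4  2.2] q [ 0.43  0.19  2.53 -2.94  0.4 ]
```

step_arm:
  targets:
    - {"dp": [-0.08,0,0.18],"dr": [2.2,0.3,-3.6],"gripper": 1}
    - {"dp": [-0.08,0,0.18],"dr": [2.2,0.3,-3.6],"gripper": 1}
    - {"dp": [-0.08,0,0.18],"dr": [2.2,0.3,-3.6],"gripper": 1}
    - {"dp": [-0.08,0,0.18],"dr": [2.3,0.3,-3.6],"gripper": 1}
    - {"dp": [-0.08,0,0.18],"dr": [2.3,0.3,-3.6],"gripper": 1}

```text
t: 6.33
ee_pos: [0.4943, 0.2042, 0.1887]
eef_rot: [-0.089, 0.911, 0.311, 0.257]
contact_force: [-0.8, 0.6, 0.2]
finger_gap: 0.0001
grip_force: 0.0
```

step_arm:
  targets:
    - {"dp": [-0.08,0,0.18],"dr": [2.3,0.3,-3.6],"gripper": 1}
    - {"dp": [-0.08,0,0.1],"dr": [1.6,0.3,-2.4],"gripper": 1}
    - {"dp": [-0.12,0.07,0.39],"dr": [0,1.8,0],"gripper": 1}
    - {"dp": [-0.12,0.07,0.39],"dr": [0,1.8,0],"gripper": 1}
    - {"dp": [-0.12,0.07,0.39],"dr": [0,1.8,0],"gripper": 1}

```text
t: 6.75
ee_pos: [0.4986, 0.2047, 0.1735]
eef_rot: [-0.124, 0.876, 0.358, 0.297]
contact_force: [0.6, -0.7, 0.4]
finger_gap: 0.0003
grip_force: 0.0
```

step_arm:
  targets:
    - {"dp": [-0.15,0.07,0.38],"dr": [0,1.8,0],"gripper": 1}
    - {"dp": [-0.15,0.07,0.38],"dr": [0,1.8,0],"gripper": 1}
    - {"dp": [-0.18,0.07,0.37],"dr": [-1,0.8,1.1],"gripper": 1}
    - {"dp": [-0.18,0.07,0.3],"dr": [-1.5,0.6,1.7],"gripper": 1}
    - {"dp": [-0.18,0.07,0.3],"dr": [-1.5,0.6,1.7],"gripper": 1}

```text
t: 7.17
ee_pos: [0.5038, 0.2053, 0.1543]
eef_rot: [-0.124, 0.879, 0.305, 0.345]
contact_force: [0.6, 0.0, 0.2]
finger_gap: 0.0004
grip_force: 0.0
```

```bash
cat > p5.py <<'E'
from plan2 import *
print(o["t"],o["ee_pos"],cur)
show([(P(50,.07),44,35,4),(P(43,.06),43,18.6,6)])
E
python3 p5.py | tail -14
```

```text
check [0.22 0.12 2.45 1.94 0.33] [ 0.16  0.15  2.39  1.77  0.35 -0.59]
7.1667 [0.50375773 0.20533475 0.15426177] (np.float64(47.0004929234007), np.float64(38.88943381806239))
[0.02 0.03 0.3 ] [-0.7  0.8  0.1] q [0.23 0.13 2.46 2.06 0.33]
[0.02 0.02 0.3 ] [-0.7  0.8  0.7] q [0.24 0.14 2.47 2.17 0.34]
[0.02 0.02 0.3 ] [-0.7  0.8  0.7] q [0.25 0.15 2.48 2.28 0.36]
[0.01 0.01 0.3 ] [-0.7  0.8  0.7] q [0.26 0.16 2.49 2.38 0.37]

[-0.14  0.01  0.16] [-2.   0.2  1.9] q [0.28 0.16 2.5  2.55 0.36]
[-0.14  0.    0.16] [-2.   0.2  1.9] q [0.31 0.16 2.51 2.71 0.36]
[-0.14  0.    0.16] [-2.   0.2  1.9] q [0.34 0.17 2.52 2.88 0.37]
[-0.14  0.    0.16] [-2.   0.2  1.9] q [0.37 0.17 2.53 3.04 0.37]
[-0.14  0.    0.16] [-2.   0.2  1.9] q [ 0.4   0.18  2.53 -3.09  0.39]
[-0.14  0.    0.16] [-2.   0.2  1.9] q [ 0.43  0.19  2.54 -2.94  0.41]
```

step_arm:
  targets:
    - {"dp": [0,0,0.3],"dr": [-0.7,0.8,0.1],"gripper": 1}
    - {"dp": [0,0,0.3],"dr": [-0.7,0.8,0.7],"gripper": 1}
    - {"dp": [0,0,0.3],"dr": [-0.7,0.8,0.7],"gripper": 1}
    - {"dp": [0,0,0.3],"dr": [-0.7,0.8,0.7],"gripper": 1}
    - {"dp": [-0.14,0,0.16],"dr": [-2,0.2,1.9],"gripper": 1}

```text
t: 7.58
ee_pos: [0.5108, 0.2109, 0.1438]
eef_rot: [-0.109, 0.883, 0.256, 0.379]
contact_force: [0.5, -0.1, 0.8]
finger_gap: 0.0003
grip_force: 0.0
```

step_arm:
  targets:
    - {"dp": [-0.14,0,0.16],"dr": [-2,0.2,1.9],"gripper": 1}
    - {"dp": [-0.14,0,0.16],"dr": [-2,0.2,1.9],"gripper": 1}
    - {"dp": [-0.14,0,0.16],"dr": [-2,0.2,1.9],"gripper": 1}
    - {"dp": [-0.14,0,0.16],"dr": [-2,0.2,1.9],"gripper": 1}
    - {"dp": [-0.14,0,0.16],"dr": [-2,0.2,1.9],"gripper": 1}

```text
t: 8.0
ee_pos: [0.5114, 0.2121, 0.1343]
eef_rot: [-0.069, 0.903, 0.153, 0.396]
contact_force: [-0.3, -0.6, -0.1]
finger_gap: 0.0006
grip_force: 0.0
```

```bash
cat > p6.py <<'E'
from plan2 import *
print(o["t"],o["ee_pos"],cur)
R=pose(np.radians(43),YAW)
show([(P(43,.045),43,18.6,5),(P(43,-.024),43,18.6,5)])
m=camera_model("wrist"); im,d_=capture("wrist"); cv2.imwrite("pics/w3.png",im[:,:,::-1])
c=(RC-m["xyz"])@rot(m); u,v=c[0]/c[2]*m["fx"]+m["cx"],c[1]/c[2]*m["fy"]+m["cy"]; print("pred",u,v)
cr=im[int(v)-75:int(v)+75,int(u)-100:int(u)+100,::-1]; cv2.imwrite("pics/w3c.png",cv2.resize(cr,(800,600)))
E
python3 p6.py | tail -15
```

```text
check [ 0.43  0.19  2.54 -2.98  0.42] [ 0.44  0.22  2.47  3.34  0.38 -1.68]
8.0 [0.51139574 0.21208374 0.13425639] (np.float64(42.593104275754705), np.float64(19.43086563508864))
[-0.01  0.04  0.32] [-0.1 -0.1 -0.1] q [ 0.43  0.2   2.54 -2.98  0.42]
[-0.01  0.04  0.32] [-0.1 -0.1  0.1] q [ 0.43  0.21  2.53 -2.97  0.43]
[-0.01  0.04  0.32] [-0.1 -0.1  0.1] q [ 0.43  0.22  2.53 -2.97  0.43]
[-0.01  0.04  0.32] [-0.1 -0.1  0.1] q [ 0.43  0.23  2.53 -2.97  0.44]
[-0.01  0.04  0.32] [-0.1 -0.1  0.1] q [ 0.43  0.23  2.52 -2.96  0.44]

[-0.   -0.    1.38] [0. 0. 0.] q [ 0.43  0.27  2.51 -2.98  0.47]
[ 0.   -0.    1.38] [0. 0. 0.] q [ 0.42  0.31  2.5  -2.99  0.49]
[0.   0.   1.38] [0. 0. 0.] q [ 0.42  0.35  2.49 -3.    0.52]
[-0.   -0.    1.38] [0. 0. 0.] q [ 0.42  0.39  2.47 -3.01  0.54]
[ 0.   -0.    1.38] [0. 0. 0.] q [ 0.42  0.42  2.46 -3.02  0.56]

pred 328.10703282215263 215.4473479269526
```

View pics/w3c.png

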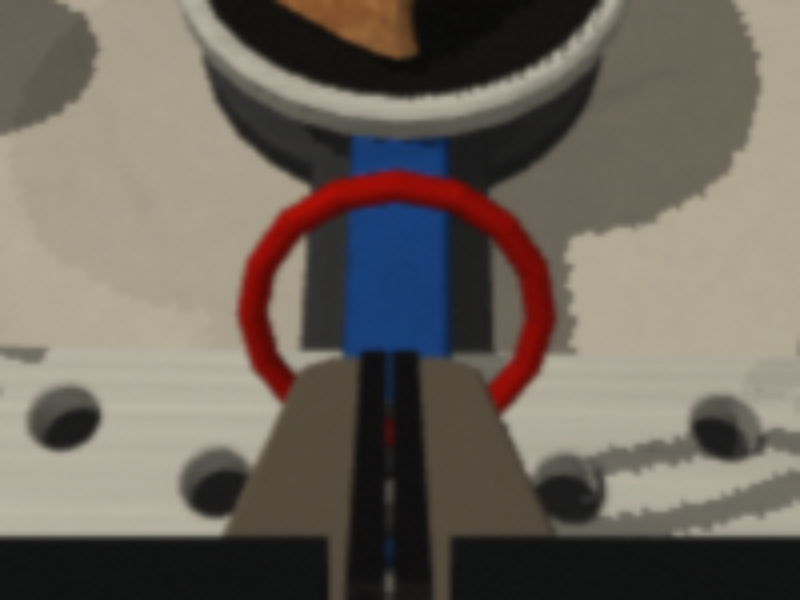

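step_arm:
  targets:
    - {"dp": [-0.1,0.05,0.6],"dr": [-0.1,-0.1,0],"gripper": 1}
    - {"dp": [-0.1,0.05,0.6],"dr": [-0.1,-0.1,0],"gripper": 1}
    - {"dp": [-0.1,0.05,0.6],"dr": [-0.1,-0.1,0],"gripper": 1}
    - {"dp": [-0.1,0.05,0.6],"dr": [-0.1,-0.1,0],"gripper": 1}
    - {"dp": [0,0,0.4],"dr": [-0.1,0,0],"gripper": 1}

```text
t: 8.47
ee_pos: [0.531, 0.2162, 0.112]
eef_rot: [-0.064, 0.904, 0.153, 0.394]
contact_force: [-0.1, 0.8, -0.6]
finger_gap: 0.0007
grip_force: 0.0
```

step_arm:
  targets:
    - {"dp": [0,0,0.8],"dr": [0,0,0],"gripper": 1}
    - {"dp": [0,0,0.8],"dr": [0,0,0],"gripper": 1}
    - {"dp": [0,0,0.8],"dr": [0,0,0],"gripper": 1}
    - {"dp": [0,0,0.8],"dr": [0,0,0],"gripper": 1}
    - {"dp": [0,0,0.4],"dr": [0,0,0],"gripper": 1}

```text
t: 8.88
ee_pos: [0.5561, 0.2252, 0.0874]
eef_rot: [-0.064, 0.904, 0.153, 0.394]
contact_force: [0.1, 0.1, -0.8]
finger_gap: 0.0004
grip_force: 0.0
```

```bash
cat > st.py <<'E'
from plan import *
o=get_obs(); T=tool(o); v=T.T@(RC-o["ee_pos"])*100
print(o["t"],o["ee_pos"].round(4),o["q"].round(2),o["contact_force"].round(1),"down %.1f yaw %.1f"%(np.degrees(np.arcsin(-T[2,2])),np.degrees(np.arctan2(T[1,2],T[0,2]))),"ring in tool cm",v.round(2))
print("world up in tool",T[2].round(3))
E
python3 st.py
```

```text
8.8833 [0.5561 0.2252 0.0874] [ 0.42  0.4   2.39  3.29  0.47 -1.65] [ 0.1  0.1 -0.8] down 42.9 yaw 18.8 ring in tool cm [-0.14 -0.   -0.17]
world up in tool [ 0.733  0.004 -0.681]
```

step_arm:
  targets:
    - {"dp": [-0.05,0,0.5],"dr": [0,0,0],"gripper": 1}
    - {"dp": [-0.05,0,0.5],"dr": [0,0,0],"gripper": 1}
    - {"dp": [-0.04,0,0.5],"dr": [0,0,0],"gripper": 1}
    - {"dp": [0,0,0.5],"dr": [0,0,0],"gripper": 1}
    - {"dp": [0,0,0],"dr": [0,0,0],"gripper": 1}

```text
t: 9.3
ee_pos: [0.5688, 0.2296, 0.0732]
eef_rot: [-0.064, 0.904, 0.153, 0.394]
contact_force: [0.1, -0.5, -0.2]
finger_gap: 0.0002
grip_force: 0.0
```

```bash
python3 st.py; python3 -c "
from h import *
im,d=capture('side'); cv2.imwrite('pics/s2.png',cv2.resize(im[170:290,210:370,::-1],(800,600)))"
```

```text
9.3 [0.5688 0.2296 0.0732] [ 0.42  0.45  2.36  3.28  0.5  -1.64] [ 0.1 -0.5 -0.2] down 42.9 yaw 18.8 ring in tool cm [-0.02  0.   -2.12]
world up in tool [ 0.733  0.004 -0.681]
```

View pics/s2.png

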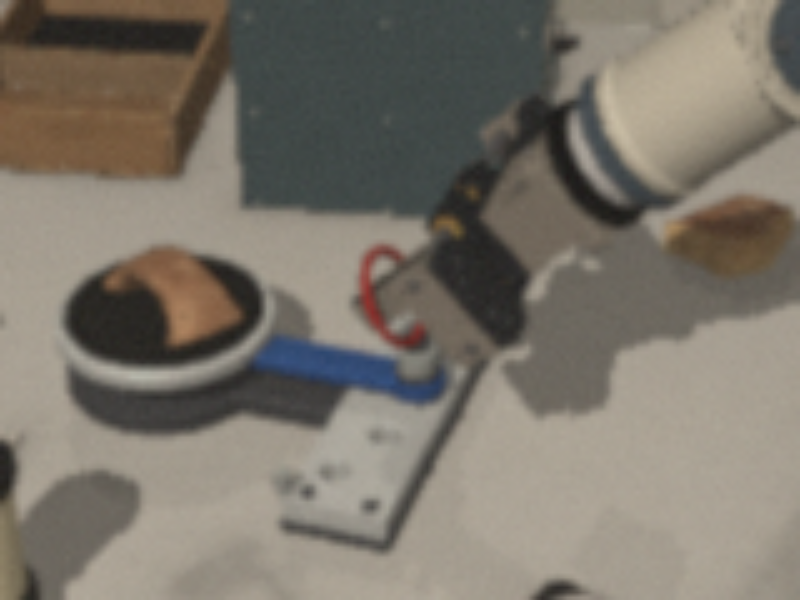

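The fingertip is through the ring, with the tip visible left of the ring at (360,300). Now I'll lift.

step_arm:
  targets:
    - {"dp": [0.22,0,-0.2],"dr": [0,0,0],"gripper": 1}
    - {"dp": [0.22,0,-0.2],"dr": [0,0,0],"gripper": 1}
    - {"dp": [0.22,0,-0.2],"dr": [0,0,0],"gripper": 1}
    - {"dp": [0.15,0,-0.14],"dr": [0,0,0],"gripper": 1}
    - {"dp": [0.15,0,-0.14],"dr": [0,0,0],"gripper": 1}

```text
t: 9.77
ee_pos: [0.5678, 0.2293, 0.0868]
eef_rot: [-0.064, 0.904, 0.153, 0.394]
contact_force: [-0.5, 0.6, -3.6]
finger_gap: 0.0005
grip_force: 1.6
```

step_arm:
  targets:
    - {"dp": [0.22,0,-0.2],"dr": [0,0,0],"gripper": 1}
    - {"dp": [0.22,0,-0.2],"dr": [0,0,0],"gripper": 1}
    - {"dp": [0,0,0],"dr": [0,0,0],"gripper": 1}
    - {"dp": [0,0,0],"dr": [0,0,0],"gripper": 1}
    - {"dp": [0,0,0],"dr": [0,0,0],"gripper": 1}

```text
t: 10.18
ee_pos: [0.5678, 0.2293, 0.0921]
eef_rot: [-0.064, 0.904, 0.153, 0.394]
contact_force: [-3.1, 0.7, -4.2]
finger_gap: 0.0006
grip_force: 2.4
```

step_arm:
  targets:
    - {"dp": [0.22,0,-0.2],"dr": [0,0,0],"gripper": 1}
    - {"dp": [0.22,0,-0.2],"dr": [0,0,0],"gripper": 1}
    - {"dp": [0.22,0,-0.2],"dr": [0,0,0],"gripper": 1}
    - {"dp": [0.22,0,-0.2],"dr": [0,0,0],"gripper": 1}
    - {"dp": [0,0,0],"dr": [0,0,0],"gripper": 1}

```text
t: 10.6
ee_pos: [0.5681, 0.2294, 0.1047]
eef_rot: [-0.064, 0.904, 0.152, 0.394]
contact_force: [-4.8, -0.2, -6.6]
finger_gap: 0.0004
grip_force: 3.5
```

```bash
python3 st.py
cat > ringz.py <<'E'
from plan import *
import sys
n=sys.argv[1]; s=sys.argv[2]
im,d=capture("wrist"); m=camera_model("wrist"); cv2.imwrite(f"pics/{n}.png",im[:,:,::-1])
a,b=(cv2.imread(f"pics/{n}.png"),None)
h=cv2.cvtColor(a,cv2.COLOR_BGR2HSV); M=((h[...,0]<8)|(h[...,0]>172))&(h[...,1]>110)
V=np.stack(np.meshgrid((np.arange(640)-m["cx"])/m["fx"],(np.arange(400)-m["cy"])/m["fy"]),-1); V=np.concatenate([V,np.ones((400,640,1))],-1)*d[...,None]
W=V@rot(m).T+m["xyz"]; ok=M&(np.linalg.norm(W-RC,axis=-1)<.07)&(d>0); W=W[ok]
if s=="v": pass
i=W[:,2]>W[:,2].max()-.004; print("red n",len(W),"top",W[i].mean(0).round(4),"zmax",np.percentile(W[:,2],98).round(4),"mean xy",W.mean(0).round(4))
rel=W[i].mean(0)[:2]-PIV; print("swing est",(np.arctan2(-rel[1],-rel[0])-YAW).round(3), "swing mean",(np.arctan2(*-(W.mean(0)[:2]-PIV)[::-1])-YAW).round(3))
E
python3 ringz.py w4 x
```

```text
10.6 [0.5681 0.2294 0.1047] [ 0.42  0.36  2.36  3.31  0.41 -1.67] [-4.8 -0.2 -6.6] down 42.9 yaw 18.8 ring in tool cm [-2.27 -0.    0.08]
world up in tool [ 0.732  0.004 -0.681]
red n 1685 top [0.525  0.2145 0.1489] zmax 0.1326 mean xy [0.5583 0.2271 0.1241]
swing est 0.001 swing mean -0.008
```

```bash
cat > swing.py <<'E'
from kin import *
import sys
tot,n,frac=map(float,sys.argv[1:4]); n=int(n)
o=get_obs(); R0=tool(o); p0=np.array(o["ee_pos"]); P3=np.r_[PIV,0]; st=np.radians(-tot/n)
dz=float(sys.argv[4])/n if len(sys.argv)>4 else 0
print("piv",PIV,"TCP angle about pivot",np.degrees(YAW-np.arctan2(*(P3-p0)[[1,0]])).round(2))
for i in range(n):
    p=P3+Q.from_rotvec([0,0,st]).apply(p0-P3)+[0,0,dz]; R=Q.from_rotvec([0,0,st*frac]).as_matrix()@R0
    print((R0.T@(p-p0)*100).round(3),np.degrees(Q.from_matrix(R0.T@R).as_rotvec()).round(2),"q",q45(p,R[:,2]).round(2)); p0,R0=p,R
E
python3 swing.py 15 15 1 | tail -16; python3 swing.py 15 15 0.5|tail -1
```

```text
piv [0.69237419 0.27106806] TCP angle about pivot 0.06
[ 0.003 -0.229  0.002] [-0.73 -0.    0.68] q [ 0.43  0.34  2.44 -2.95  0.46]
[ 0.003 -0.229  0.002] [-0.73 -0.    0.68] q [ 0.44  0.34  2.43 -2.89  0.46]
[ 0.003 -0.229  0.002] [-0.73 -0.    0.68] q [ 0.46  0.34  2.43 -2.84  0.47]
[ 0.003 -0.229  0.002] [-0.73 -0.    0.68] q [ 0.47  0.34  2.43 -2.79  0.47]
[ 0.003 -0.229  0.002] [-0.73 -0.    0.68] q [ 0.49  0.35  2.43 -2.73  0.47]
[ 0.003 -0.229  0.002] [-0.73 -0.    0.68] q [ 0.5   0.35  2.42 -2.68  0.47]
[ 0.003 -0.229  0.002] [-0.73 -0.    0.68] q [ 0.52  0.35  2.42 -2.63  0.48]
[ 0.003 -0.229  0.002] [-0.73 -0.    0.68] q [ 0.53  0.35  2.41 -2.58  0.48]
[ 0.003 -0.229  0.002] [-0.73 -0.    0.68] q [ 0.55  0.35  2.41 -2.53  0.48]
[ 0.003 -0.229  0.002] [-0.73 -0.    0.68] q [ 0.56  0.36  2.4  -2.48  0.49]
[ 0.003 -0.229  0.002] [-0.73 -0.    0.68] q [ 0.57  0.36  2.4  -2.43  0.49]
[ 0.003 -0.229  0.002] [-0.73 -0.    0.68] q [ 0.59  0.36  2.39 -2.38  0.5 ]
[ 0.003 -0.229  0.002] [-0.73 -0.    0.68] q [ 0.6   0.36  2.38 -2.33  0.5 ]
[ 0.003 -0.229  0.002] [-0.73 -0.    0.68] q [ 0.61  0.37  2.38 -2.29  0.51]
[ 0.003 -0.229  0.002] [-0.73 -0.    0.68] q [ 0.62  0.37  2.37 -2.24  0.52]
[ 0.022 -0.227  0.023] [-0.37 -0.    0.34] q [ 0.56  0.36  2.4  -2.54  0.48]
```

step_arm:
  targets:
    - {"dp": [0,-0.23,0],"dr": [-0.73,0,0.68],"gripper": 1}
    - {"dp": [0,-0.23,0],"dr": [-0.73,0,0.68],"gripper": 1}
    - {"dp": [0,-0.23,0],"dr": [-0.73,0,0.68],"gripper": 1}
    - {"dp": [0,-0.23,0],"dr": [-0.73,0,0.68],"gripper": 1}
    - {"dp": [0,-0.23,0],"dr": [-0.73,0,0.68],"gripper": 1}

```text
t: 11.07
ee_pos: [0.5648, 0.2402, 0.1042]
eef_rot: [-0.047, 0.91, 0.112, 0.397]
contact_force: [-3.6, -1.7, -6.5]
finger_gap: -0.0
grip_force: 3.7
```

step_arm:
  targets:
    - {"dp": [0,-0.23,0],"dr": [-0.73,0,0.68],"gripper": 1}
    - {"dp": [0,-0.23,0],"dr": [-0.73,0,0.68],"gripper": 1}
    - {"dp": [0,-0.23,0],"dr": [-0.73,0,0.68],"gripper": 1}
    - {"dp": [0,-0.23,0],"dr": [-0.73,0,0.68],"gripper": 1}
    - {"dp": [0,-0.23,0],"dr": [-0.73,0,0.68],"gripper": 1}

```text
t: 11.48
ee_pos: [0.5626, 0.2515, 0.1042]
eef_rot: [-0.03, 0.914, 0.072, 0.399]
contact_force: [-3.2, -1.8, -6.4]
finger_gap: 0.0005
grip_force: 3.6
```

```bash
python3 ringz.py w5 x; python3 swing.py 5 5 1|tail -6; python3 st.py
```

```text
red n 1683 top [0.5572 0.2512 0.1307] zmax 0.132 mean xy [0.5529 0.2509 0.1236]
swing est -0.179 swing mean -0.181
piv [0.69237419 0.27106806] TCP angle about pivot 10.29
[ 0.004 -0.229  0.003] [-0.73 -0.    0.68] q [ 0.58  0.36  2.4  -2.43  0.5 ]
[ 0.004 -0.229  0.003] [-0.73 -0.    0.68] q [ 0.59  0.36  2.39 -2.38  0.5 ]
[ 0.004 -0.229  0.003] [-0.73 -0.    0.68] q [ 0.6   0.37  2.38 -2.33  0.51]
[ 0.004 -0.229  0.003] [-0.73 -0.    0.68] q [ 0.61  0.37  2.38 -2.28  0.51]
[ 0.004 -0.229  0.003] [-0.73 -0.    0.68] q [ 0.63  0.37  2.37 -2.24  0.52]
11.5333 [0.5626 0.2521 0.1043] [ 0.61  0.38  2.32  3.95  0.46 -2.01] [-4.6 -2.1 -6.1] down 42.9 yaw 8.7 ring in tool cm [-2.11  2.59  0.21]
world up in tool [ 0.733  0.004 -0.68 ]
```

step_arm:
  targets:
    - {"dp": [0,-0.21,0],"dr": [-0.65,0,0.6],"gripper": 1}
    - {"dp": [0,-0.21,0],"dr": [-0.65,0,0.6],"gripper": 1}
    - {"dp": [0,-0.21,0],"dr": [-0.65,0,0.6],"gripper": 1}
    - {"dp": [0,-0.21,0],"dr": [-0.65,0,0.6],"gripper": 1}
    - {"dp": [0,-0.21,0],"dr": [-0.65,0,0.6],"gripper": 1}

```text
t: 11.95
ee_pos: [0.5614, 0.2619, 0.1043]
eef_rot: [-0.014, 0.916, 0.037, 0.4]
contact_force: [-2.8, -1.9, -6.6]
finger_gap: 0.0002
grip_force: 3.5
```

step_arm:
  targets:
    - {"dp": [0,0,0],"dr": [0,0,0],"gripper": 1}
    - {"dp": [0,0,0],"dr": [0,0,0],"gripper": 1}
    - {"dp": [0,0,0],"dr": [0,0,0],"gripper": 1}
    - {"dp": [0,0,0],"dr": [0,0,0],"gripper": 1}
    - {"dp": [0,0,0],"dr": [0,0,0],"gripper": 1}

```text
t: 12.37
ee_pos: [0.5614, 0.2621, 0.1044]
eef_rot: [-0.014, 0.916, 0.038, 0.4]
contact_force: [-3.6, 0.2, -7.0]
finger_gap: 0.0005
grip_force: 3.7
```

```bash
python3 ringz.py w6 x; python3 swing.py 5 5 1|tail -6|head -1; python3 st.py; python3 -c "
import cv2; cv2.imwrite('pics/w6c.png',cv2.resize(cv2.imread('pics/w6.png')[100:325,170:470],(800,600)))"
```

```text
red n 1578 top [0.5559 0.262  0.1308] zmax 0.1323 mean xy [0.5519 0.2602 0.1241]
swing est -0.259 swing mean -0.248
piv [0.69237419 0.27106806] TCP angle about pivot 14.67
12.4167 [0.5614 0.2621 0.1044] [ 0.68  0.4   2.29  4.18  0.5  -2.12] [-3.5  0.2 -6.7] down 42.8 yaw 4.4 ring in tool cm [-1.96  3.68  0.39]
world up in tool [ 0.733  0.004 -0.68 ]
```

View pics/w6c.png

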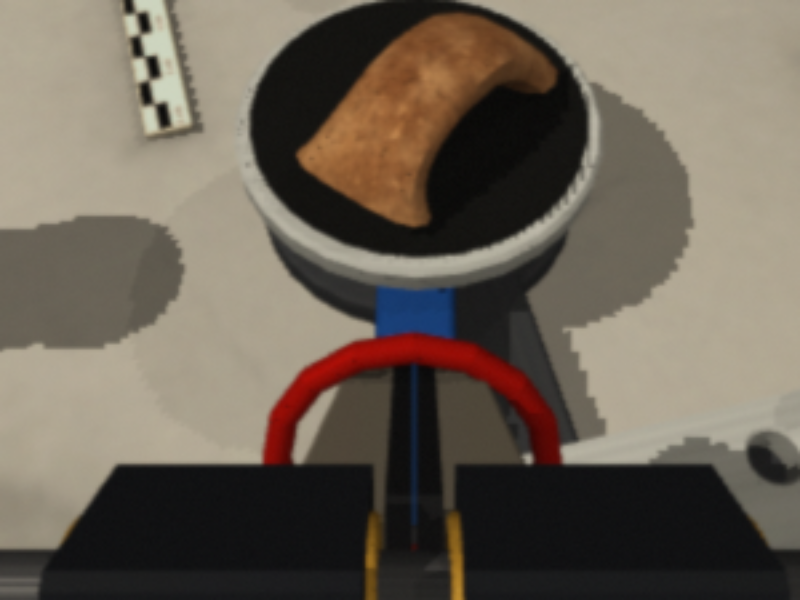

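step_arm:
  targets:
    - {"dp": [0,-0.07,0],"dr": [-0.2,0,0.2],"gripper": 1}
    - {"dp": [-0.15,0,0.14],"dr": [0,0,0],"gripper": 1}
    - {"dp": [-0.15,0,0.14],"dr": [0,0,0],"gripper": 1}
    - {"dp": [-0.15,0,0.14],"dr": [0,0,0],"gripper": 1}
    - {"dp": [-0.15,0,0.14],"dr": [0,0,0],"gripper": 1}

```text
t: 12.83
ee_pos: [0.5614, 0.2628, 0.096]
eef_rot: [-0.013, 0.916, 0.036, 0.4]
contact_force: [-2.0, -1.1, -5.3]
finger_gap: 0.0005
grip_force: 3.3
```

step_arm:
  targets:
    - {"dp": [-0.15,0,0.14],"dr": [0,0,0],"gripper": 1}
    - {"dp": [-0.15,0,0.14],"dr": [0,0,0],"gripper": 1}
    - {"dp": [-0.15,0,0.14],"dr": [0,0,0],"gripper": 1}
    - {"dp": [0,0,0],"dr": [0,0,0],"gripper": 1}
    - {"dp": [0,0,0],"dr": [0,0,0],"gripper": 1}

```text
t: 13.25
ee_pos: [0.5615, 0.2629, 0.0899]
eef_rot: [-0.013, 0.916, 0.036, 0.4]
contact_force: [-3.0, -0.9, -3.5]
finger_gap: 0.0005
grip_force: 3.1
```

```bash
python3 ringz.py w7 x; python3 swing.py 5 5 1|tail -6|head -1; python3 st.py
```

```text
red n 1684 top [0.5161 0.2592 0.1337] zmax 0.1181 mean xy [0.5515 0.2626 0.1096]
swing est -0.257 swing mean -0.264
piv [0.69237419 0.27106806] TCP angle about pivot 15.02
13.3 [0.5615 0.2629 0.09  ] [ 0.68  0.43  2.29  4.13  0.52 -2.06] [-4.1 -1.9 -4.9] down 42.8 yaw 4.2 ring in tool cm [-0.9   3.77 -0.58]
world up in tool [ 0.734  0.004 -0.68 ]
```

step_arm:
  targets:
    - {"dp": [-0.22,0,0.2],"dr": [0,0,0],"gripper": 1}
    - {"dp": [-0.22,0,0.2],"dr": [0,0,0],"gripper": 1}
    - {"dp": [-0.22,0,0.2],"dr": [0,0,0],"gripper": 1}
    - {"dp": [-0.22,0,0.2],"dr": [0,0,0],"gripper": 1}
    - {"dp": [-0.22,0,0.2],"dr": [0,0,0],"gripper": 1}

```text
t: 13.72
ee_pos: [0.5621, 0.2633, 0.0756]
eef_rot: [-0.014, 0.915, 0.036, 0.401]
contact_force: [-0.3, 0.1, -0.1]
finger_gap: 0.0004
grip_force: 0.0
```

```bash
python3 ringz.py w8 x; python3 swing.py 5 5 1|tail -6|head -1; python3 st.py
```

```text
red n 2062 top [0.5167 0.2594 0.1199] zmax 0.1148 mean xy [0.5501 0.2621 0.1046]
swing est -0.258 swing mean -0.262
piv [0.69237419 0.27106806] TCP angle about pivot 15.09
13.7667 [0.5617 0.2631 0.0749] [ 0.68  0.47  2.29  4.08  0.55 -1.99] [ 0.   0.2 -0.5] down 42.8 yaw 4.2 ring in tool cm [ 0.2   3.79 -1.63]
world up in tool [ 0.734  0.004 -0.679]
```

step_arm:
  targets:
    - {"dp": [0,0,-0.6],"dr": [0,0,0],"gripper": 1}
    - {"dp": [0,0,-0.8],"dr": [0,0,0],"gripper": 1}
    - {"dp": [0,0,-0.8],"dr": [0,0,0],"gripper": 1}
    - {"dp": [0,0,-0.8],"dr": [0,0,0],"gripper": 1}
    - {"dp": [0,0,-0.8],"dr": [0,0,0],"gripper": 1}

```text
t: 14.18
ee_pos: [0.5327, 0.2608, 0.1019]
eef_rot: [-0.014, 0.916, 0.036, 0.4]
contact_force: [0.4, 0.3, -0.8]
finger_gap: 0.0003
grip_force: 0.0
```

step_arm:
  targets:
    - {"dp": [0,0,-1],"dr": [0,0,0],"gripper": 1}
    - {"dp": [0,0,-1],"dr": [0,0,0],"gripper": 1}
    - {"dp": [0,0,-1],"dr": [0,0,0],"gripper": 1}
    - {"dp": [0,0,-1],"dr": [0,0,0],"gripper": 1}
    - {"dp": [0,0,0],"dr": [0,0,0],"gripper": 1}

```text
t: 14.6
ee_pos: [0.5031, 0.2587, 0.1298]
eef_rot: [-0.014, 0.916, 0.036, 0.4]
contact_force: [1.2, -0.2, 0.1]
finger_gap: 0.0004
grip_force: 0.0
```

```bash
python3 ringz.py w9 x; python3 st.py; python3 -c "
from h import *
im,d=capture('side'); cv2.imwrite('pics/s3.png',cv2.resize(im[170:290,190:350,::-1],(800,600)))"
```

```text
red n 1212 top [0.5562 0.263  0.1134] zmax 0.1148 mean xy [0.5474 0.262  0.0987]
swing est -0.265 swing mean -0.262
14.65 [0.5037 0.259  0.1294] [ 0.78  0.29  2.37  4.35  0.53 -2.2 ] [-0.   1.2 -0.3] down 42.7 yaw 4.3 ring in tool cm [0.14 3.82 6.34]
world up in tool [ 0.734  0.002 -0.679]
```

View pics/s3.png

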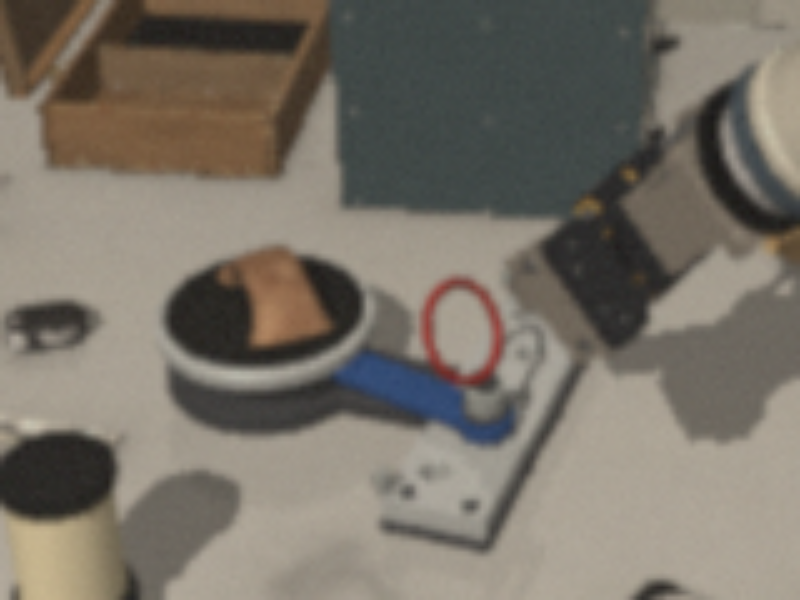

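View pics/w9.png

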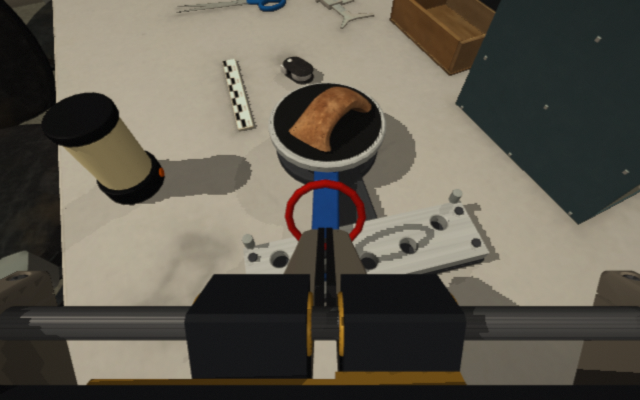

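The pin is home one hole toward the lamp (swing about 0.262 rad, ring top at 115 mm, its home height). The sherd is still in the middle and the fingers are clear, so I'm handing the job in.

```bash
python3 -c "
from rig import *
print(ticket.job_done())"
```

```text
the job is handed in; nothing more can be done
None
```

The job is handed in: the pin is home in the next hole on the lamp's side (swing measured at about 0.262 rad), the sherd is still in the middle of the turntable, and the gripper is clear of everything; the hand-in call gave no verdict.

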